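# Clear the tested block into the tilt-out bin

## Task

Clear the tested block off the track: tip the grey bin at the end of the track fully forward, then push the block off the end into it with the sliding pusher, taking the pusher all the way to its stop, and push the bin back until it is fully shut with the block inside. Push the pusher along its centre line, for it jams when pushed off-centre. Do not touch the polished block with the gripper, and leave the things round the track where they are.

Things in the scene. Friction and masses are not known exactly. Their poses are not given: they have to be found in the camera images.
- track: Fixed track: flat aluminium deck 270 x 130 mm, top 115 mm above the bench, on grey cheeks. Origin on the bench below it; x along the track, the way the pusher must travel; y across; z up. Deck from x = -150 to +120 mm, where the block drops off. A 27 mm slot down the middle guides the pusher. Fences 10 mm high at y = +-40 mm line its last 114 mm.
- pusher: Steel slide on the deck, about 0.45 kg, captured in the slot. Origin at deck level, middle of its rear face; x along the track. A foot 50 mm wide, 13 high, reaches 75 mm ahead to meet the block. Across its rear stands a dark bar 150 mm long (y = +-75), 16 thick, 12 to 40 mm above the deck. Starts at track x = -105 to -75 mm; against its stop it is at +42 mm.
- pusher_face (a point): Middle of the flat rear face of the pusher's bar, 26 mm above the deck: push here, along the track's x, within about 15 mm of the middle. Centred, it slides with under 10 N. Its guide in the slot is only 50 mm long: pushed more than 25 to 35 mm off-centre it wedges and does not move.
- test_block: The tested block: a steel disc 62 mm across and 11 mm thick, 0.26 kg, lying flat on the deck between the fences, between pusher and bin. Origin at the centre of its underside.
- bin (a joint): Tilt of the grey bin in rad: 0 shut (upright), 0.70 fully tipped forward, away from the track. Its pivot lies along the track's y at x = 126 mm, 15 mm above the bench. Over centre (empty about 0.3 rad, more when loaded) it falls open or shut by its own weight. A few newtons near the top of its front panel move it: from the deck side to open, from outside to shut.
- bin_rim (a point): Middle of the top edge (round bead 8 mm thick) of the bin's front panel, moving with the bin, 145 mm from the pivot. The panel is 128 mm wide and 5 mm thick, faces about 3 mm either side of this point. Shut, it is a gate that stands 45 mm above the deck, 6 mm beyond the deck's end.
- bin_floor (a point): Middle of the bin's inner floor; axes turn with the bin (x outward, z up when shut). The inside is 76 mm long in x and 86 mm wide.
- wipe_bottle: White bottle with a blue cap, 52 mm across, 130 mm high, beyond the bin end of the track; a bystander. Origin at the centre of its underside.
- oil_bottle: Small oiler with an orange nozzle, 42 mm across, 109 mm high, beyond the bin end of the track; a bystander. Origin at the centre of its underside.
- loupe: Black stand loupe, 39 mm across, 32 mm high, beyond the pusher end of the track; a bystander. Origin at the centre of its underside.
- lens_holder: Black lens ring holder, 84x100x61 mm, beyond the pusher end of the track; a bystander. Origin at the centre of its underside.

How it is judged (in metres and radians):
On the way, in this order (a step that is already met when the one before it is completed fails the run):
1. the bin is tipped forward while the block still lies on the deck (value of joint bin above 0.6 rad and z of test_block in the frame of track above 0.108 m), for 0.2 s.
2. the pusher has been pushed to its stop and the block is in the bin (x of test_block in the frame of bin_floor between -0.05 and 0.045 m and y of test_block in the frame of bin_floor between -0.045 and 0.045 m and z of test_block in the frame of bin_floor between -0.01 and 0.07 m and x of pusher in the frame of track above 0.034 m), for 0.2 s.
At the end, for the whole second after the job is handed in: The block lies inside the bin, at rest; the bin is shut (joint under 0.04 rad); the pusher is at its stop (within 8 mm: its origin beyond x = 34 mm in the track's frame) (all of step 2 and value of joint bin below 0.04 rad and velocity of joint bin below 0.05 rad/s and linear speed of test_block below 0.03 m/s); the robot touches nothing.
It fails at once if the gripper or arm touches the block (contact force between any of the fingers, the arm and test_block above 0.5 N).
It fails at once if a thing beside the track is moved by more than 30 mm (distance of any of wipe_bottle, oil_bottle, loupe, lens_holder from where it was at the start of the episode above 0.03 m).
It also fails if it takes over 59 s, if anything falls off the work surface, if the arm or the gripper's body presses on something with over 40 N, if the wrist force passes 120 N, or if a joint passes its speed limit or range.

## Robot

A 6-joint arm with a two-finger parallel gripper is mounted at the origin on a cart in front of the work surface, level with it; the furniture and walls round the work are solid. World frame = base frame: x ahead of the robot, y to its left, z up, the work surface at z = 0. Lengths are in mm, angles in rad, forces in N, time in s.
With the tool pointing down it reaches from about 275 to 750 mm from the base axis. Payload 10.2 kg.
Tool frame: the origin (TCP) lies midway between the tips of the shut fingers; the grasp point (between the pads) lies 19 mm behind it; z points along the fingers, y is the line along which they close (so a half turn about z gives the same grasp; the last joint's range is limited). The gripper opens to 85 mm and grips with 20 to 120 N. Pads are 22 mm wide; open, the fingers measure 114 mm over their backs; the gripper's body (76 mm by 85 mm) begins 54 mm behind the grasp point. The pads swing forward as they close: fully open they stand 13 mm farther back than shut.
Start: joints at [1.118, 0.313, 1.498, -0, 1.331, -0.223], TCP at [119.599, 511.202, 231.294] pointing down, gripper open.
Joint ranges: [-2.94, 2.94], [-0.97, 2.17], [0.19, 2.56], [-1.23, 4.37], [0.02, 3.11], [-2.88, 2.88]. Speed limits (rad/s): [2.39, 2.39, 3.01, 3.14, 3.14, 3.14].

## Interface

Orientations are given as a unit quaternion [w, x, y, z].
In Python, from rig import ctrl gives the robot as it stands.
- The arm moves only by the tool send_rows, never from a script. Its argument "targets" is a list of rows, each a list of 7 numbers: the closure, from -1 (fully open) to 1 (shut), so that 0 is half open, then the shift along the tool's x, y, z in m, then the turn, a rotation vector about the tool's x, y, z in rad. In form: [[claw, dx, dy, dz, ax, ay, az], ...]. A call has exactly 10 rows; each row shifts and turns the commanded pose from where the row before left it, along the tool's axes as they then stand; what a row does not reach is not made up. A row lasts 1/8 s, in which the tool goes at most 62.5 mm and 10.7 degrees, less where a joint would pass 70% of its speed; a pose out of reach is approached as far as the arm can. A call with a gripper value outside its range is refused whole. The fingers move at their own pace and stop on an object; "squeeze" is the grip in N (left out, the last holds). Time passes only in rows, so rows that do not move let the fingers close, or fill a call up. It gives the time, the measured TCP pose, the force, the opening and the grip force at its end, in the units of the state.
- ctrl.sense(): the state, without advancing time (a new reading comes with each control period).
- ctrl.capture(name): name is "scene" or "top" or "wrist"; returns a dict with "img" (384x512x3 uint8, red, green, blue), "camera_matrix" (3x3 intrinsics, pixels), "R" (3x3) and "t" (3): a world point X has camera coordinates R X + t. Camera axes: x right, y down, z forward; pixel columns grow to the right and rows downward; lengths in mm; the calibration is good to about 2 mm. A picture is of the moment at which its call begins. There is no depth.
- ctrl.finish_job(): hands the job in; it is judged then, once.
Trained networks look in a picture, given as the dict that the camera call returned (one of the last four; its "shot" number tells which), for a name from the list of things; names that differ only in an ending like _2 or _b are one class to them, and where a whole thing is asked for, a point or a joint stands for the part that bears it (a point fixed in the world has none). Each returns a list of dicts, best first, with "score" (0 to 1); they miss things now and then, are a little off and sometimes report something else, mostly with a low value. They report only what shows in the picture. A call takes as long as a camera call.
- ctrl.boxes_of(query, picture): "extent" ([left, top, width, height] in pixels, round what is visible of it).
- ctrl.landmark_of(query, picture): "point" ([column, row] in pixels: a listed point, or the origin of a listed thing).
The state is a dict: "time_s": time; "joints": joint angles; "dq": joint speeds; "tau": joint torques, N m; "eef_pos": TCP position; "ee_rot": TCP orientation; "force": force on the tool from outside, world axes, zero at the start; "wrist_torque": the same for the moment, N m; "grip_width": opening from 0.0 (shut) to 1.0 (fully open); "grip_force": force on a finger pad.
Only numpy, scipy, OpenCV 4.12 (cv2) and the standard library are available. Lean on these libraries where they do the work, as an engineer would, in place of code of your own. Each camera call takes 0.05 s, during which the arm holds its last target. There are 200 camera calls.

## Working session

There is one attempt and no reset: what is moved stays moved. The work goes in short steps, Python scripts to look and compute and a tool call to move; the robot and the scene stay as the last step left them, time stands still between calls to the robot, and variables do not carry over. Pictures are saved under pics/ and viewed, at most 10 in all, crops included, and the job is handed in when it is done.

Besides the shell and the picture viewer there is one more tool, called after "Request:" as name([rows], argument=value, ...), one row to a line, values as JSON. send_rows: Moves the arm, as the interface text tells. Its arguments: {"type":"object","properties":{"targets":{"type":"array"},"squeeze":{"type":"number"}},"required":["targets"]}

```bash
mkdir -p pics
cat > h.py <<'E'
import numpy as np, cv2
from rig import ctrl
def ray(p,px,z):
    K,R,t=[np.array(p[k],float) for k in("camera_matrix","R","t")]
    d=R.T@np.linalg.solve(K,[px[0],px[1],1]); c=-R.T@t.ravel()
    return c+d*(z-c[2])/d[2]
def save(p,n): cv2.imwrite(f'pics/{n}.png',cv2.cvtColor(np.asarray(p['img']),cv2.COLOR_RGB2BGR))
E
python3 - <<'E'
from h import *
s=ctrl.sense();print(s)
H=dict(track=0,pusher=115,pusher_face=141,test_block=115,bin_rim=160,wipe_bottle=0,oil_bottle=0,loupe=0,lens_holder=0)
for c in("top","scene"):
    p=ctrl.capture(c);save(p,c+'0')
    for k,z in H.items():
        for d in ctrl.landmark_of(k,p)[:2]: print(c,k,round(d['score'],2),np.round(d['point']),np.round(ray(p,d['point'],z)))
a=cv2.imread('pics/top0.png');b=cv2.imread('pics/scene0.png')
E
```

```text
{'time_s': 0.0, 'joints': array([ 1.11762362e+00,  3.13466480e-01,  1.49848308e+00, -2.28616534e-06,
        1.33098632e+00, -2.23409069e-01]), 'dq': array([-9.38570881e-04,  1.78663969e-04, -2.87715689e-03,  6.00030233e-04,
       -2.85676964e-04, -6.25277087e-05]), 'tau': array([-5.62689274e-04, -4.12275267e+01, -2.59746695e+01, -2.07958469e-04,
        4.12357069e-03,  6.78606398e-07]), 'eef_pos': array([119.46291836, 510.94963344, 230.70932969]), 'ee_rot': array([-2.21843642e-04,  1.14628992e-01,  9.93408145e-01, -6.33914106e-04]), 'force': array([-0.22970247, -0.34486794,  0.25809184]), 'wrist_torque': array([0.01358401, 0.00970683, 0.02231662]), 'grip_force': 0.0, 'grip_width': 0.9982608598119266}
top track 0.89 [276. 204.] [ 522. -317.    0.]
top track 0.24 [166. 187.] [588.  32.   0.]
top pusher 0.84 [310. 200.] [ 518. -409.  115.]
top pusher_face 0.78 [310. 200.] [ 516. -405.  141.]
top test_block 0.6 [255. 205.] [ 510. -253.  115.]
top bin_rim 0.87 [231. 203.] [ 510. -189.  160.]
top wipe_bottle 0.72 [179. 169.] [645.  -9.   0.]
top wipe_bottle 0.53 [304. 202.] [ 528. -407.    0.]
top oil_bottle 0.55 [165. 187.] [588.  34.   0.]
top loupe 0.67 [350. 220.] [ 465. -548.    0.]
top lens_holder 0.77 [368. 194.] [ 548. -608.    0.]
scene track 0.85 [248. 240.] [ 503. -309.    0.]
scene track 0.61 [326. 271.] [ 478. -549.    0.]
scene pusher 0.69 [284. 209.] [ 537. -401.  115.]
scene pusher_face 0.74 [250. 239.] [ 344. -398.  141.]
scene pusher_face 0.58 [283. 202.] [ 530. -400.  141.]
scene test_block 0.53 [231. 199.] [ 512. -250.  115.]
scene bin_rim 0.65 [210. 180.] [ 513. -179.  160.]
scene wipe_bottle 0.59 [188. 195.] [629.  -7.   0.]
scene oil_bottle 0.67 [172. 197.] [593.  37.   0.]
scene loupe 0.73 [324. 272.] [ 472. -545.    0.]
scene lens_holder 0.96 [354. 264.] [ 538. -607.    0.]
```

Run:
```python
import cv2
a=cv2.imread('pics/top0.png')[130:270,130:400];b=cv2.imread('pics/scene0.png')[130:300,130:400]
import numpy as np
f=lambda i:cv2.resize(i,None,fx=2.9,fy=2.9*.66 if 0 else 2.9,interpolation=cv2.INTER_CUBIC)
o=f(a);cv2.imwrite('pics/a.png',o);cv2.imwrite('pics/b.png',f(b));print(o.shape)
```

```text
(406, 783, 3)
```

View pics/a.png

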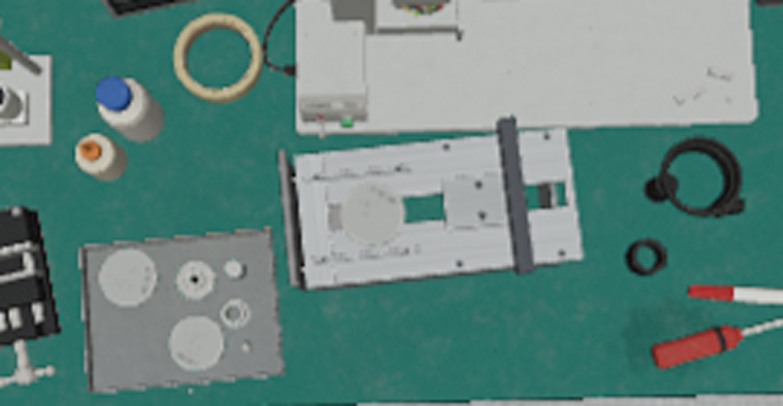

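View pics/b.png

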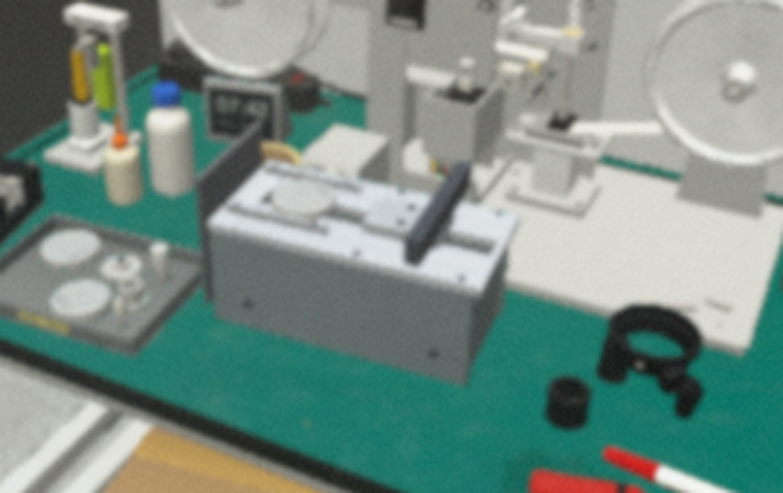

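The top view shows the deck (crop corners (293,155), (567,130), (583,262), (305,289)), with the bar near (515,195), the block at (370,213) and the gate at (290,220). The bottles are to the left. The scene view agrees, with the bin gate at the +y end.

Run:
```python
from h import *
p=ctrl.capture('top')
g=lambda x,y,z:ray(p,(x/2.9+130,y/2.9+130),z)[:2]
C=[g(*q,115) for q in((293,155),(567,130),(583,262),(305,289))]
print(np.round(C))
f=(C[0]+C[3])/2; r=(C[1]+C[2])/2; u=(f-r)/np.linalg.norm(f-r)
print('len',np.linalg.norm(f-r),np.linalg.norm(C[0]-C[3]),np.linalg.norm(C[1]-C[2]),'u',u,'ang',np.degrees(np.arctan2(u[1],u[0])))
w=(C[0]-C[3]+C[1]-C[2]);w/=np.linalg.norm(w);print('w ang',np.degrees(np.arctan2(w[1],w[0])))
print('bar ends',g(507,118,155),g(524,272,155))
o=(f+r)/2+u*15; print('origin',o, 'face',o+u*-90)
for k,z in dict(pusher_face=141,test_block=115,bin_rim=160).items():
    d=ctrl.landmark_of(k,p)[0];q=ray(p,d['point'],z)[:2]-o;print(k,d['point'],u@q,q@[-u[1],u[0]])
```

```text
[[ 573. -186.]
 [ 590. -457.]
 [ 460. -466.]
 [ 440. -196.]]
len 271.40111968025207 132.43228695799675 131.01626532013475 u [-0.06836558  0.99766034] ang 93.9201166465795
w ang 4.02738752823931
bar ends [ 595.75848908 -393.44250008] [ 449.13921621 -402.83618919]
origin [ 514.76736367 -311.21004079] face [ 520.92026544 -400.99947113]
pusher_face [308.3, 200.5] -89.67388867297204 6.533896090769655
test_block [255.5, 204.9] 57.01650979086634 1.9311588731047442
bin_rim [228.9, 204.8] 128.51833764834518 0.07909356406314336
```

```bash
cat >> h.py <<'E'
from scipy.spatial.transform import Rotation as Ro
O=np.array([514.8,-311.2]);U=np.array([-.0694,.9976]);V=np.array([-U[1],U[0]])
def tr(x,y,z): return np.r_[O+U*x+V*y,z]
def tool():
    s=ctrl.sense();w,x,y,z=s['ee_rot'];return np.array(s['eef_pos']),Ro.from_quat([x,y,z,w])
def st():
    s=ctrl.sense();P=np.array(s['eef_pos']);q=P[:2]-O
    print(s['time_s'],'track',np.round([q@U,q@V,P[2]],1),'F',np.round(s['force'],1),'w',s['grip_width'])
E
python3 - <<'E'
from h import *
P,R=tool();Rt=Ro.from_matrix(np.c_[np.r_[U,0],np.r_[-V,0],[0,0,-1]])
rv=(R.inv()*Rt).as_rotvec();print('turn',rv)
T=tr(104,0,230);n=20
for i in range(20):
    d=R.inv().apply((T-P)/n)/1000
    a=rv/10 if i<10 else rv*0
    print(np.round(d,4),np.round(a,4)); R=R*Ro.from_rotvec(a)
E
```

```text
turn [1.75215632e-05 1.46094683e-05 1.27161004e+00]
[-0.0271 -0.0306  0.0001] [0.     0.     0.1272]
[-0.0307 -0.0269  0.0001] [0.     0.     0.1272]
[-0.0339 -0.0228  0.0001] [0.     0.     0.1272]
[-0.0365 -0.0183  0.0001] [0.     0.     0.1272]
[-0.0385 -0.0135  0.0001] [0.     0.     0.1272]
[-0.0399 -0.0085  0.0001] [0.     0.     0.1272]
[-0.0407 -0.0034  0.0001] [0.     0.     0.1272]
[-0.0408  0.0018  0.0001] [0.     0.     0.1272]
[-0.0402  0.007   0.0001] [0.     0.     0.1272]
[-0.039   0.012   0.0001] [0.     0.     0.1272]
[-0.0372  0.0169  0.0001] [0. 0. 0.]
[-0.0372  0.0169  0.0001] [0. 0. 0.]
[-0.0372  0.0169  0.0001] [0. 0. 0.]
[-0.0372  0.0169  0.0001] [0. 0. 0.]
[-0.0372  0.0169  0.0001] [0. 0. 0.]
[-0.0372  0.0169  0.0001] [0. 0. 0.]
[-0.0372  0.0169  0.0001] [0. 0. 0.]
[-0.0372  0.0169  0.0001] [0. 0. 0.]
[-0.0372  0.0169  0.0001] [0. 0. 0.]
[-0.0372  0.0169  0.0001] [0. 0. 0.]
```

Request:
send_rows([
  [1,-0.0271,-0.0306,0,0,0,0.1272],
  [1,-0.0307,-0.0269,0,0,0,0.1272],
  [1,-0.0339,-0.0228,0,0,0,0.1272],
  [1,-0.0365,-0.0183,0,0,0,0.1272],
  [1,-0.0385,-0.0135,0,0,0,0.1272],
  [1,-0.0399,-0.0085,0,0,0,0.1272],
  [1,-0.0407,-0.0034,0,0,0,0.1272],
  [1,-0.0408,0.0018,0,0,0,0.1272],
  [1,-0.0402,0.007,0,0,0,0.1272],
  [1,-0.039,0.012,0,0,0,0.1272],
], squeeze=40)

```text
time_s: 2.45
eef_pos: [314.0, 150.7, 231.5]
ee_rot: [0.0, 0.684, 0.73, 0.0]
force: [0.3, 0.7, 0.1]
grip_width: 0.0
grip_force: 0.0
```

Request:
send_rows([
  [1,-0.0372,0.0169,0,0,0,0],
  [1,-0.0372,0.0169,0,0,0,0],
  [1,-0.0372,0.0169,0,0,0,0],
  [1,-0.0372,0.0169,0,0,0,0],
  [1,-0.0372,0.0169,0,0,0,0],
  [1,-0.0372,0.0169,0,0,0,0],
  [1,-0.0372,0.0169,0,0,0,0],
  [1,-0.0372,0.0169,0,0,0,0],
  [1,-0.0372,0.0169,0,0,0,0],
  [1,-0.0372,0.0169,0,0,0,0],
])

```text
time_s: 3.7
eef_pos: [508.2, -208.8, 231.3]
ee_rot: [0.0, 0.682, 0.731, 0.0]
force: [0.2, 0.8, 0.2]
grip_width: -0.0
grip_force: 0.0
```

Run:
```python
from h import *
st();P,R=tool();print(R.as_matrix().round(3))
p=ctrl.capture('wrist');save(p,'w1')
for k,z in dict(pusher_face=141,test_block=115,bin_rim=160).items():
    for d in ctrl.landmark_of(k,p)[:1]:
        q=ray(p,d['point'],z)[:2]-O;print(k,d['score'],d['point'],u:=U@q,q@V)
```

```text
3.7 track [102.6  -0.6 231.3] F [0.2 0.8 0.2] w -0.00030659335530166805
[[-0.069  0.998  0.   ]
 [ 0.998  0.069 -0.   ]
 [-0.     0.    -1.   ]]
test_block 0.69 [254.2, 236.7] 53.46092724851061 2.668077542631715
bin_rim 0.74 [255.3, 168.1] 130.41577961140942 1.242944091307353
```

View pics/w1.png

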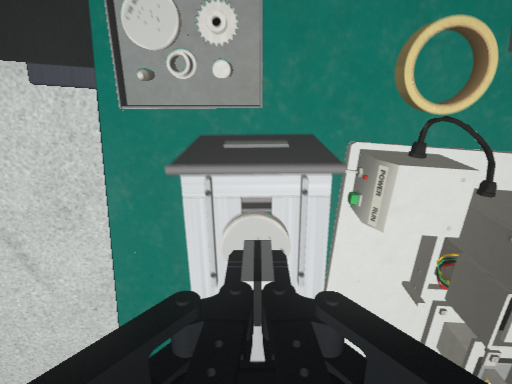

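The wrist view shows the gate rim at row 168, the block at about (255,237) and the shut finger tips at (257,240). All of it is on the track's centre line, as measured.

Request:
send_rows([
  [1,0.002,0,0.031,0,0,0],
  [1,0,0,0.031,0,0,0],
  [1,0,0,0.031,0,0,0],
  [1,0,0,0,0,0,0],
  [1,0.012,0,0,0,0,0],
  [1,0.012,0,0,0,0,0],
  [1,0.012,0,0,0,0,0],
  [1,0.012,0,0,0,0,0],
  [1,0.014,0,0,0,0,0],
  [1,0.014,0,0,0,0,0],
])

```text
time_s: 5.15
eef_pos: [502.2, -128.7, 138.3]
ee_rot: [-0.0, 0.682, 0.731, 0.0]
force: [-0.8, -0.1, 0.1]
grip_width: -0.001
grip_force: 0.0
```

Request:
send_rows([
  [1,0,0,0,0,0,0],
  [1,0,0,-0.03,0,0,0],
  [1,0,0,-0.04,0,0,0],
  [1,-0.03,0,-0.03,0,0,0],
  [1,-0.05,0,0,0,0,0],
  [1,-0.05,0,0,0,0,0],
  [1,-0.05,0,0,0,0,0],
  [1,-0.05,0,0,0,0,0],
  [1,-0.04,0,0,0,0,0],
  [1,0,0,0,0,0,0],
])

```text
time_s: 6.4
eef_pos: [520.1, -401.8, 237.0]
ee_rot: [-0.001, 0.683, 0.73, -0.0]
force: [-0.1, 0.9, -0.7]
grip_width: -0.001
grip_force: 0.0
```

Run:
```python
from h import *
st()
p=ctrl.capture('wrist');save(p,'w2');t=ctrl.capture('top');save(t,'t2')
for pp in(p,t):
  for k,z in dict(pusher_face=141,test_block=115,bin_rim=126).items():
    for d in ctrl.landmark_of(k,pp)[:1]:
        q=ray(pp,d['point'],z)[:2]-O;print(k,d['score'],d['point'],U@q,q@V)
c=cv2.imread('pics/t2.png')[130:270,130:400]
cv2.imwrite('pics/w2t.png',np.vstack([cv2.resize(cv2.imread('pics/w2.png')[100:,:],(512,284)),cv2.resize(c,(512,265))]))
```

```text
6.4 track [-90.8   1.  237. ] F [-0.1  0.9 -0.7] w -0.0008905332724499191
pusher_face 0.98 [262.6, 200.0] -96.19545843267301 -2.7586174456691146
test_block 0.62 [255.5, 0.0] 50.74395987375477 2.3702982893170463
pusher_face 0.69 [307.4, 197.8] -88.06080940853451 -1.0631042685437853
test_block 0.48 [257.2, 204.6] 52.130408419882265 1.5127404975778524
bin_rim 0.76 [199.5, 208.8] 214.35695118397987 -0.838090920049948
```

View pics/w2t.png

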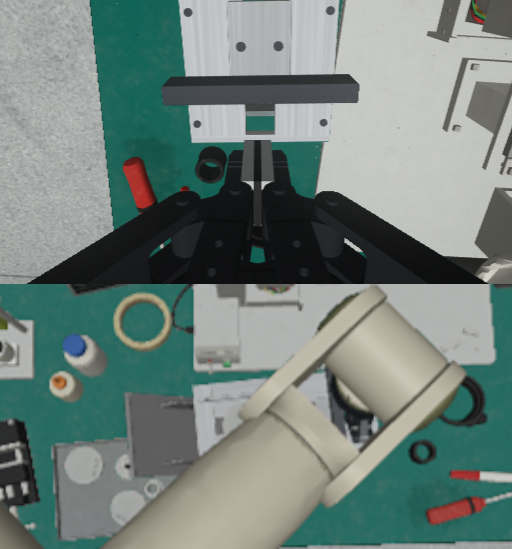

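The bin is tipped: its rim now measures x = 214. The bar is centred in the wrist view (columns 163–358, slot 245–275), with its rear face at about x = -92.

Request:
send_rows([
  [1,-0.035,0.0025,0,0,0,0],
  [1,0,0,0.033,0,0,0],
  [1,0,0,0.033,0,0,0],
  [1,0,0,0.033,0,0,0],
  [1,0,0,0,0,0,0],
  [1,0.01,0,0,0,0,0],
  [1,0.01,0,0,0,0,0],
  [1,0.01,0,0,0,0,0],
  [1,0.01,0,0,0,0,0],
  [1,0.01,0,0,0,0,0],
])

```text
time_s: 8.05
eef_pos: [522.8, -384.5, 141.2]
ee_rot: [0.002, 0.682, 0.731, -0.001]
force: [1.1, -5.7, 4.8]
grip_width: 0.002
grip_force: 2.9
```

Request:
send_rows([
  [1,0.01,0,0,0,0,0],
  [1,0.01,0,0,0,0,0],
  [1,0.01,0,0,0,0,0],
  [1,0.01,0,0,0,0,0],
  [1,0.01,0,0,0,0,0],
  [1,0.008,0,0,0,0,0],
  [1,0.008,0,0,0,0,0],
  [1,0.006,0,0,0,0,0],
  [1,0.006,0,0,0,0,0],
  [1,0.006,0,0,0,0,0],
])

```text
time_s: 9.3
eef_pos: [517.2, -301.1, 141.2]
ee_rot: [0.003, 0.682, 0.731, -0.001]
force: [0.3, -7.3, 3.6]
grip_width: 0.002
grip_force: 3.7
```

Run:
```python
from h import *
st()
```

```text
9.3 track [  9.9  -3.1 141.2] F [ 0.3 -7.3  3.6] w 0.0018631270685933949
```

Request:
send_rows([
  [1,0.006,0,0,0,0,0],
  [1,0.005,0,0,0,0,0],
  [1,0.005,0,0,0,0,0],
  [1,0.005,0,0,0,0,0],
  [1,0.004,0,0,0,0,0],
  [1,0.003,0,0,0,0,0],
  [1,0.003,0,0,0,0,0],
  [1,0.003,0,0,0,0,0],
  [1,0,0,0,0,0,0],
  [1,0,0,0,0,0,0],
])

```text
time_s: 10.55
eef_pos: [515.7, -277.7, 143.8]
ee_rot: [0.013, 0.683, 0.73, -0.006]
force: [1.7, -53.2, 0.6]
grip_width: -0.004
grip_force: 26.4
```

Run:
```python
from h import *
st()
p=ctrl.capture('wrist');save(p,'w3');t=ctrl.capture('scene');save(t,'s3')
c=cv2.imread('pics/s3.png')[130:300,130:400]
cv2.imwrite('pics/w3s.png',np.vstack([cv2.resize(cv2.imread('pics/w3.png')[0:284,:],(512,284)),cv2.resize(c,(490,308))[:, :] if 0 else cv2.resize(c,(512,314))]))
```

```text
10.55 track [ 33.3  -3.2 143.8] F [  1.7 -53.2   0.6] w -0.0037773261787775615
```

View pics/w3s.png

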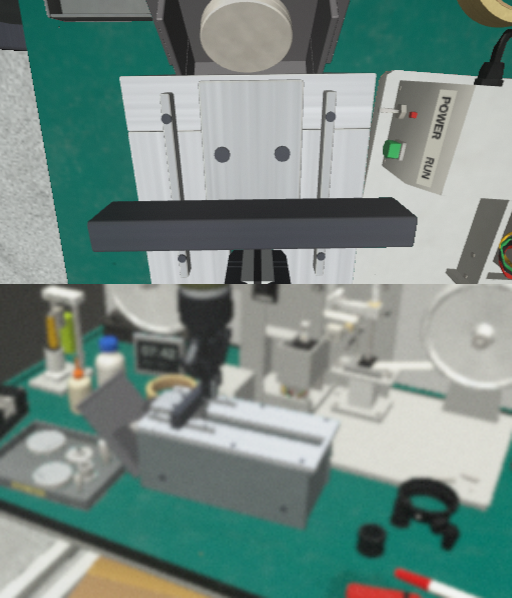

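The foot's front edge is at the deck end (row 80), the force rose to 53 N, so the pusher is at its stop. The block lies in the tipped bin at about (247,33). Next I back off, go over and round to the outside of the bin.

Request:
send_rows([
  [1,-0.02,0,0,0,0,0],
  [1,-0.025,0,0,0,0,0],
  [1,0,0,0,0,0,0],
  [1,0,0,-0.05,0,0,0],
  [1,0,0,-0.04,0,0,0],
  [1,0.045,0,0,0,0,0],
  [1,0.045,0,0,0,0,0],
  [1,0.045,0,0,0,0,0],
  [1,0.045,0,0,0,0,0],
  [1,0.045,0,0,0,0,0],
])

```text
time_s: 11.9
eef_pos: [501.0, -83.8, 229.5]
ee_rot: [-0.0, 0.682, 0.731, 0.0]
force: [0.4, 0.3, 0.0]
grip_width: 0.001
grip_force: 0.0
```

Request:
send_rows([
  [1,0.034,0,0,0,0,0],
  [1,0,0,0,0,0,0],
  [1,0,0,0,0,0,0],
  [1,0,0,0,0,0,0],
  [1,0,0,0,0,0,0],
  [1,0,0,0,0,0,0],
  [1,0,0,0,0,0,0],
  [1,0,0,0,0,0,0],
  [1,0,0,0,0,0,0],
  [1,0,0,0,0,0,0],
])

```text
time_s: 13.15
eef_pos: [499.5, -52.7, 229.3]
ee_rot: [-0.0, 0.682, 0.731, -0.0]
force: [-0.4, -0.1, 0.2]
grip_width: -0.0
grip_force: 0.0
```

Run:
```python
from h import *
st();print(tool()[1].as_matrix().round(3))
p=ctrl.capture('wrist');save(p,'w4')
for k,z in dict(bin_rim=126,test_block=60).items():
    for d in ctrl.landmark_of(k,p)[:1]:
        q=ray(p,d['point'],z)[:2]-O;print(k,d['score'],d['point'],U@q,q@V)
```

```text
13.15 track [258.9  -2.7 229.3] F [-0.4 -0.1  0.2] w -0.00012432202917104663
[[-0.069  0.998 -0.   ]
 [ 0.998  0.069 -0.   ]
 [-0.    -0.    -1.   ]]
bin_rim 0.85 [252.5, 227.9] 224.9782282219207 1.838737458358988
```

View pics/w4.png

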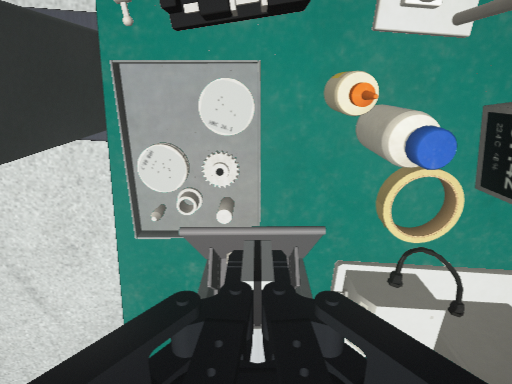

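The wrist view shows the open bin's rim at row 228 (x ≈ 222), spanning columns 180–325. The bottles at (350,92) and (405,135) are clear, and the space outside the rim is free apart from the low tray.

Request:
send_rows([
  [1,0.006,-0.002,0.03,0,0,0],
  [1,0,0,0.03,0,0,0],
  [1,0,0,0.03,0,0,0],
  [1,0,0,0.031,0,0,0],
  [1,0,0,0,0,0,0],
  [1,-0.015,0,0,0,0,0],
  [1,-0.016,0,0,0,0,0],
  [1,-0.011,0,-0.008,0,0,0],
  [1,-0.012,0,-0.007,0,0,0],
  [1,-0.014,0,-0.007,0,0,0],
])

```text
time_s: 14.55
eef_pos: [502.0, -115.7, 131.2]
ee_rot: [0.0, 0.682, 0.731, 0.0]
force: [0.6, -0.2, -0.9]
grip_width: 0.002
grip_force: 0.2
```

Request:
send_rows([
  [1,-0.013,0,-0.005,0,0,0],
  [1,-0.014,0,-0.003,0,0,0],
  [1,-0.015,0,-0.002,0,0,0],
  [1,-0.012,0,-0.001,0,0,0],
  [1,-0.005,0,0,0,0,0],
  [1,-0.003,0,0,0,0,0],
  [1,0,0,0,0,0,0],
  [1,0,0,0,0,0,0],
  [1,0,0,0,0,0,0],
  [1,0,0,0,0,0,0],
])

```text
time_s: 15.8
eef_pos: [505.3, -168.6, 141.0]
ee_rot: [-0.007, 0.682, 0.732, 0.005]
force: [-2.5, 44.2, 14.7]
grip_width: 0.005
grip_force: 22.4
```

Run:
```python
from h import *
st()
```

```text
15.8 track [143.   -0.5 141. ] F [-2.5 44.2 14.7] w 0.004829207811985208
```

Request:
send_rows([
  [1,0.006,0,0,0,0,0],
  [1,0.01,0,0,0,0,0],
  [1,0.03,0,0,0,0,0],
  [1,0.03,0,0,0,0,0],
  [1,0,0,-0.04,0,0,0],
  [1,0,0,-0.04,0,0,0],
  [1,-0.04,0,-0.03,0,0,0],
  [1,-0.04,0,0,0,0,0],
  [1,0,0,0,0,0,0],
  [1,0,0,0,0,0,0],
])

```text
time_s: 17.05
eef_pos: [506.2, -180.3, 250.9]
ee_rot: [-0.0, 0.682, 0.731, -0.0]
force: [0.8, 0.1, 0.1]
grip_width: -0.001
grip_force: 0.0
```

Run:
```python
from h import *
st()
p=ctrl.capture('wrist');save(p,'w5');t=ctrl.capture('scene');save(t,'s5')
for pp in(p,t):
  for k,z in dict(bin_rim=160,pusher_face=141,test_block=30).items():
    for d in ctrl.landmark_of(k,pp)[:1]:
        q=ray(pp,d['point'],z)[:2]-O;print(k,d['score'],d['point'],U@q,q@V)
c=cv2.imread('pics/s5.png')[130:300,130:400]
cv2.imwrite('pics/w5s.png',np.vstack([cv2.imread('pics/w5.png')[0:284],cv2.resize(c,(512,314))]))
```

```text
17.05 track [131.2  -0.5 250.9] F [0.8 0.1 0.1] w -0.0014745958561161608
bin_rim 0.68 [258.6, 196.3] 130.78334581961968 -1.02879462183395
pusher_face 0.94 [235.1, 192.7] 48.504150540165014 0.4903860655578875
```

View pics/w5s.png

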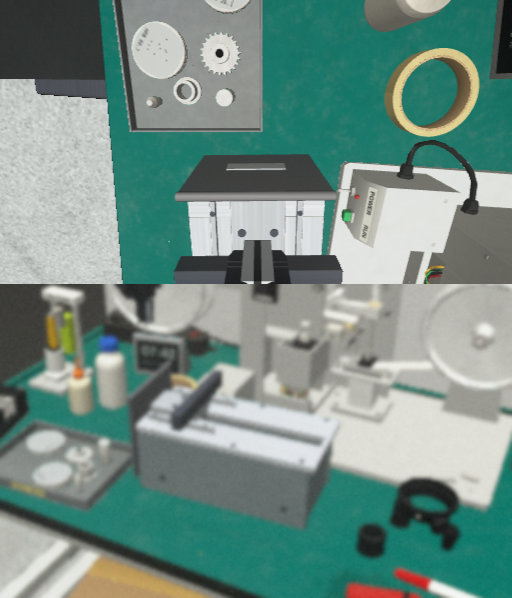

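The gate is upright again (row 196, x = 130.8 against 130.4 when it was shut at the start). The pusher is at its stop, the bystanders are in place and the arm is clear.

```bash
python3 -c "
from rig import ctrl
print(ctrl.finish_job())"
```

```text
the job is handed in; nothing more can be done
None
```

I handed the job in at about 17 s. The block went off the track into the bin, the pusher is at its stop, the bin is shut and the bystanders are in place; the hand-in returned no verdict.

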